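# Make up two injection-pump rebuild kits

### The arm

A 7-joint arm with a two-finger parallel gripper is mounted at the origin on the work surface. World frame = base frame: x ahead of the robot, y to its left, z up, the work surface at z = 0. Lengths are in m, angles in rad, forces in N, time in s.
With the tool pointing down it reaches from about 0.425 to 0.975 m from the base axis. Payload 16.7 kg.
Tool frame: the origin (TCP) lies at the very end of the fingers, on their centre line; the grasp point (between the pads) lies 19 mm behind it; z points along the fingers, y is the line along which they close (so a half turn about z gives the same grasp; the last joint's range is limited). The gripper opens to 85 mm and grips with 20 to 120 N. Pads are 22 mm wide; open, the fingers measure 114 mm over their backs; the gripper's body (76 mm by 85 mm) begins 54 mm behind the grasp point. The pads swing forward as they close: fully open they stand 13 mm farther back than shut.
Start: joints at [1.129, 0.426, 0.074, 1.606, -0.034, 1.111, -0.067], TCP at [0.195, -0.646, 0.231] pointing down, gripper open.
Joint ranges: [-2.85, 2.85], [-0.5, 2.14], [-1.23, 1.37], [0.21, 2.46], [-1.02, 4.16], [0.16, 2.05], [-2.73, 2.73]. Speed limits (rad/s): [1.89, 1.89, 2.39, 2.39, 3.01, 3.01, 3.01].

### API

Orientations are given as [roll, pitch, yaw] about the fixed x, y, z axes, in that order (R = Rz(yaw) Ry(pitch) Rx(roll)).
In Python, from bench import bot gives the robot as it stands. The module is installed in compiled form; this text tells all that it offers.
- The arm moves only by the shell command python3 -m jog 'ROWS'. ROWS is JSON, a list of rows, each a list of 7 numbers: the turn, a rotation vector about the world's x, y, z each as a share of 45 degrees, from -1 to 1, then the shift along the world's x, y, z each as a share of 0.5 m, from -1 to 1, then the opening, from -1 (shut) to 1 (fully open), so that 0 is half open. A call has 1 to 8 rows; each row is the pose to reach, as a shift and turn from the pose commanded when the call began; what a row does not reach only later rows make up. A row lasts 1/8 s, in which the tool goes at most 62.5 mm and 10.7 degrees, less where a joint would pass 70% of its speed; a pose out of reach is approached as far as the arm can. A call with a number of a shift or a turn outside -1 to 1 is refused whole. A call with a gripper value outside its range is refused whole. The fingers move at their own pace and stop on an object; the grip force is fixed at half the most. Time passes only in rows, so rows that repeat a pose let the fingers close. It gives the time, the measured TCP pose, the force, the opening and the grip force at its end, in the units of the state.
- bot.read_state(): the state, without advancing time (a new reading comes with each control period).
- bot.read_camera(name): name is "scene" or "top" or "wrist"; returns a dict with "pixels" (420x560x3 uint8, red, green, blue), "range_z" (420x560 float32, m along the optical axis (not along the pixel's ray), 0 where there is no reading), "K" (3x3 intrinsics, pixels), "D" ([k1, k2, p1, p2, k3] as OpenCV has them; the pictures are not rectified), "R" (3x3) and "t" (3): a world point X has camera coordinates R X + t. Camera axes: x right, y down, z forward; pixel columns grow to the right and rows downward; lengths in m; the calibration is good to about 2 mm. A picture is of the moment at which its call begins.
- bot.job_done(): hands the job in; it is judged then, once.
The state is a dict: "time_s": time; "joint_positions": joint angles; "joint_vel": joint speeds; "joint_efforts": joint torques, N m; "tcp_pos": TCP position; "eef_rot": TCP orientation; "force": force on the tool from outside, world axes, zero at the start; "ft_torque": the same for the moment, N m; "grip_width": opening from 0.0 (shut) to 1.0 (fully open); "grasp_force": force on a finger pad.
Only numpy, scipy, OpenCV 4.12 (cv2) and the standard library are available. Lean on these libraries where they do the work, as an engineer would, in place of code of your own. Each camera call takes 0.05 s, during which the arm holds its last target. There are 200 camera calls.

### The job

Make up the two pump rebuild kits from the loose parts in the middle of the bench, one part to a compartment, each part standing upright on the compartment's floor. Three-compartment tray, counting from the end with the finger tab: the long injector, then the dome cap, then the wide sleeve; two-compartment tray: the plain hex nut next to the tab, then the valve holder in the other compartment. Set the parts down rather than dropping them, and leave the short injector and the narrow sleeve standing where they are.

Things in the scene. Friction and masses are not known exactly. Their poses are not given: they have to be found in the camera images.
- tray3: Shallow tray, black floor and aluminium walls, with three square compartments in a row, fixed to the bench, 220 long (x) x 76 wide (y) x 8 mm high. Origin: centre of its underside. A flat black finger tab, 27 mm long and 44 mm wide with a bright strip on it, sticks out of its -x end. Compartment centres at x = -72 (tab end), 0 and +72 mm, y = 0; each 68 x 68 mm inside, floor 3 mm above the bench, walls 4 mm thick rising 5 mm above the floor (8 mm above the bench).
- tray2: Shallow tray like the other (black floor, aluminium walls) but with two compartments, fixed to the bench, 148 long (x) x 76 wide (y) x 8 mm high. Origin: centre of its underside. The same finger tab sticks out of its -x end. Compartment centres at x = -36 (tab end) and +36 mm, y = 0; 68 x 68 mm inside, floor 3 mm above the bench, walls 4 mm thick, 8 mm above the bench.
- long_injector_mid (a point): Long injector, standing upright (z up), dark steel, 66 mm tall: round body of 24 mm diameter up to 38 mm, then a bright hexagon 20 mm across flats up to 50 mm, then a 12 mm stud. Point: on the axis, half-way up (33 mm above its foot). About 0.16 kg.
- dome_cap_mid (a point): Dome cap, aluminium, standing upright with the closed dome on top: round, 40 mm diameter, straight-sided up to 36 mm, domed top at 54 mm. Point: on the axis, half-way up (27 mm above its foot). About 0.12 kg.
- wide_sleeve_mid (a point): Wide sleeve: plain steel tube standing on end, 44 mm outside, 30 mm inside diameter, 40 mm tall. Point: on the axis, half-way up (20 mm). About 0.2 kg.
- hex_nut_mid (a point): Plain hex nut: hexagonal steel block, 36 mm across flats, 38 mm tall, flat top with a black bore of 22 mm. One pair of flats faces its own +x and -x (others every 60 degrees). Point: on the axis, half-way up (19 mm). About 0.22 kg.
- valve_holder_mid (a point): Valve holder: steel hexagon 26 mm across flats up to 34 mm, with a threaded neck of 16 mm diameter on top, 52 mm tall in all, standing upright. One pair of flats faces its own +x and -x. Point: on the axis, half-way up (26 mm). About 0.16 kg.
- short_injector_mid (a point): Short injector, a spare to leave alone: shaped like the long one but only 40 mm tall (24 mm diameter body up to 18 mm, hexagon to 28 mm, stud to 40 mm). Point: on the axis, half-way up (20 mm).
- narrow_sleeve_mid (a point): Narrow sleeve, a spare to leave alone: steel tube standing on end, 30 mm outside, 18 mm inside diameter, 40 mm tall. Point: on the axis, half-way up (20 mm). (The loose stock stands in the middle of the bench about 11 cm apart, centre to centre, at least 85 mm; a rusty flanged cover 34 mm tall and a red plastic cap 26 mm tall stand among it and are not part of the job.)
There are look-alikes about, which are no part of the job. Leave any orange look-alike of the part that bears narrow_sleeve_mid alone. What is shaped like the part that bears short_injector_mid but purple is not meant.

How it is judged:
By the outcome, as a careful person would: the job done as asked, in the order asked, and still so for the second after the job is handed in, with the robot touching nothing.
It also fails if it takes over 122 s, if anything falls off the work surface, if the arm or the gripper's body presses on something with over 40 N, if the wrist force passes 120 N, or if a joint passes its speed limit or range.

## Working session

There is one attempt and no reset: what is moved stays moved. The work goes in short steps, Python scripts to look and compute and a shell command to move; the robot and the scene stay as the last step left them, time stands still between calls to the robot, and variables do not carry over. Pictures are saved under pics/ and viewed, at most 14 in all, crops included, and the job is handed in when it is done.

```bash
mkdir -p pics; ls
python3 - <<'E'
from bench import bot
import cv2,numpy as np
print(bot.read_state())
for n in("scene","top"):
    c=bot.read_camera(n); cv2.imwrite(f"pics/{n}0.png",c["pixels"][:,:,::-1]); np.savez(f"{n}0.npz",**c)
    print(n,c["K"],c["D"],c["R"],c["t"],(c["range_z"]>0).mean())
E
```

```text
pics
{'time_s': 0.0, 'joint_positions': array([ 1.12847758,  0.42672777,  0.07385537,  1.60660293, -0.03409024,
        1.11078642, -0.06709757]), 'joint_vel': array([ 9.03496086e-05,  1.25884782e-03,  4.37584792e-04, -1.26723684e-03,
        1.48143959e-03, -1.39345116e-04,  9.19520067e-04]), 'joint_efforts': array([-2.37864715e-04, -9.49815059e+01,  3.76040116e+00, -4.63507175e+01,
        1.89931656e-02,  1.04182944e-02, -1.12020234e-04]), 'tcp_pos': array([ 0.19469176, -0.64589445,  0.23061535]), 'eef_rot': array([-3.14033190e+00,  1.03887011e-04,  2.92789962e-01]), 'force': array([-0.075135  ,  0.27607865,  0.30143694]), 'ft_torque': array([-0.05190016, -0.01179309,  0.06709657]), 'grasp_force': 0.0, 'grip_width': 0.9996633420103713}
scene [[425.2306985    0.         275.32988581]
 [  0.         425.2306985  211.24812002]
 [  0.           0.           1.        ]] [-0.04029184  0.          0.          0.          0.        ] [[ 0.17192445  0.98507816 -0.00793786]
 [ 0.65696429 -0.12065603 -0.74420431]
 [-0.73405716  0.12273202 -0.66790489]] [-0.08755586 -0.31924029  1.33773267] 0.9960586734693877
top [[504.44653478   0.         276.29654579]
 [  0.         504.44653478 211.01823057]
 [  0.           0.           1.        ]] [-0.09018489  0.          0.          0.          0.        ] [[ 0.02544993 -0.99961407  0.01113577]
 [-0.98398081 -0.02701497 -0.17621563]
 [ 0.17644846 -0.00647271 -0.9842886 ]] [-0.02139891  0.54240099  1.26199857] 0.9958843537414966
```

View pics/top0.png

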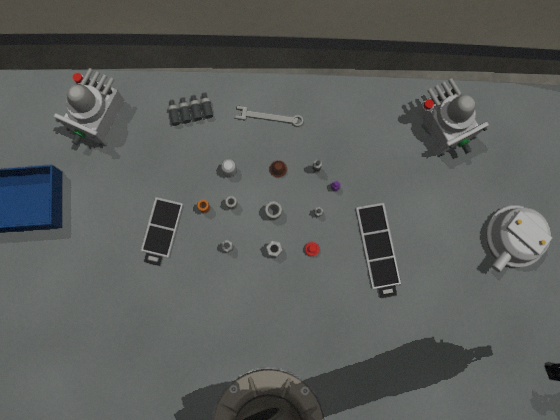

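View pics/scene0.png

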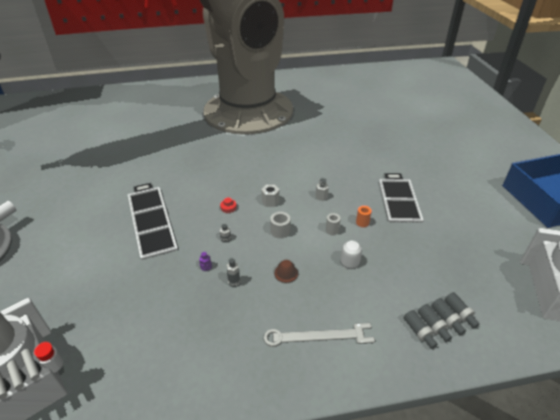

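The top view shows the dome cap (228,167), rusty cover (279,168), long injector (317,166), narrow sleeve (231,202), wide sleeve (274,211), short injector (318,212), valve holder (226,246), hex nut (274,249) and red cap (312,249). The look-alikes are purple (335,186) and orange (203,206). tray3 is at (378,246) and tray2 at (161,228), both with tabs towards the robot. The scene view agrees.

```bash
cat > h.py <<'E'
import cv2,numpy as np
from bench import bot
def grab(n,f=None):
    c=bot.read_camera(n)
    if f: cv2.imwrite(f"pics/{f}.png",c["pixels"][:,:,::-1])
    return c
def cloud(c):
    h,w=c["range_z"].shape; u,v=np.meshgrid(np.arange(w),np.arange(h))
    p=cv2.undistortPoints(np.stack([u,v],-1).reshape(-1,1,2).astype(np.float64),c["K"],c["D"]).reshape(h,w,2)
    z=c["range_z"][...,None].astype(float); X=np.concatenate([p*z,z],-1)
    return (X-c["t"])@c["R"]
def onplane(c,px,zp):
    p=cv2.undistortPoints(np.array(px,float).reshape(-1,1,2),c["K"],c["D"]).reshape(-1,2)
    d=np.c_[p,np.ones(len(p))]@c["R"]; o=-c["R"].T@c["t"]
    return o+d*((zp-o[2])/d[:,2])[:,None]
E
python3 - <<'E'
from h import *
ld=lambda n:dict(np.load(n+"0.npz"))
seeds=dict(dome=(228,167),long=(317,166),wide=(274,211),nut=(274,249),valve=(226,246),short=(318,212),narrow=(231,202),rusty=(279,168),red=(312,249),purple=(335,186),orange=(203,206))
t=ld("top");T=cloud(t);S=cloud(ld("scene")).reshape(-1,3)
for k,(u,v) in seeds.items():
    P=T[v-20:v+21,u-20:u+21].reshape(-1,3); c0=T[v,u,:2]
    for nm,Q in(("top",P),("scene",S)):
        q=Q[(Q[:,2]>.012)&(np.hypot(*(Q[:,:2]-c0).T)<.04)]
        zt=np.percentile(q[:,2],97); s=q[q[:,2]>zt-.006]
        (cx,cy),r=cv2.minEnclosingCircle(s[:,:2].astype(np.float32))
        print(k,nm,"zt%.3f n%d"%(zt,len(s)),"circ",np.round([cx,cy,r],4),"med",np.round(s[:,:2].mean(0),4),"all",np.round((q[:,:2].min(0)+q[:,:2].max(0))/2,4))
# trays: black floors
hsv=cv2.cvtColor(t["pixels"],cv2.COLOR_RGB2HSV)
m=(hsv[...,2]<40).astype(np.uint8)
for c in cv2.findContours(m,cv2.RETR_EXTERNAL,cv2.CHAIN_APPROX_NONE)[0]:
    a=cv2.contourArea(c)
    if 60<a<1500:
        w=onplane(t,c,.003 if a>300 else .005)[:,:2]; (x,y),(d1,d2),an=cv2.minAreaRect((w*1000).astype(np.float32)); print("black",c.mean((0,1)).round(),a,round(x,1),round(y,1),round(d1,1),round(d2,1),round(an,1))
E
```

```text
dome top zt0.057 n56 circ [0.6613 0.1237 0.0157] med [0.6618 0.1235] all [0.6595 0.1287]
dome scene zt0.053 n134 circ [0.669  0.1244 0.0166] med [0.6695 0.125 ] all [0.6705 0.1253]
long top zt0.068 n16 circ [ 0.6705 -0.1123  0.0056] med [ 0.6707 -0.1125] all [ 0.6712 -0.1124]
long scene zt0.066 n35 circ [ 0.678  -0.1119  0.0067] med [ 0.6783 -0.1109] all [ 0.6804 -0.111 ]
wide top zt0.044 n91 circ [0.5472 0.0012 0.0218] med [0.5477 0.0021] all [0.547  0.0014]
wide scene zt0.041 n156 circ [0.5541 0.0026 0.0223] med [0.5556 0.0028] all [0.5543 0.0028]
nut top zt0.043 n114 circ [ 0.4468 -0.0038  0.0186] med [ 0.4467 -0.0041] all [ 0.446  -0.0038]
nut scene zt0.039 n156 circ [ 0.4518 -0.0012  0.0199] med [ 0.4531 -0.0022] all [ 0.452  -0.0012]
valve top zt0.055 n31 circ [0.4525 0.1195 0.0082] med [0.4522 0.1191] all [0.4518 0.1189]
valve scene zt0.052 n38 circ [0.4555 0.1201 0.0092] med [0.4573 0.1203] all [0.4592 0.1213]
short top zt0.043 n16 circ [ 0.5471 -0.1188  0.0059] med [ 0.5484 -0.1188] all [ 0.5479 -0.1182]
short scene zt0.040 n25 circ [ 0.5554 -0.1158  0.0066] med [ 0.5558 -0.
[... 741 characters left out ...]
1633  0.0055] med [ 0.6282 -0.1631] all [ 0.6296 -0.1628]
orange top zt0.044 n57 circ [0.555  0.1866 0.0146] med [0.5545 0.1864] all [0.5544 0.1861]
orange scene zt0.041 n91 circ [0.5618 0.1877 0.0159] med [0.5618 0.1883] all [0.5619 0.1882]
black [262. 414.] 209.5 21.4 16.1 26.5 93.8 24.2
black [273. 404.] 188.0 46.8 -5.7 172.8 59.4 88.5
black [553. 371.] 174.5 137.3 -749.8 39.8 41.9 87.9
black [383. 273.] 409.5 394.7 -296.6 64.6 63.4 11.3
black [376. 246.] 392.5 465.9 -282.1 63.3 63.9 10.9
black [160. 239.] 62.0 463.6 301.4 52.0 63.3 77.0
black [ 28. 228.] 127.5 484.6 664.7 11.6 161.2 5.3
black [373. 218.] 426.0 537.1 -267.3 63.1 63.7 11.5
black [ 25. 172.] 241.0 642.0 694.5 18.6 141.9 5.5
```

```bash
python3 -m jog '[[0,0,-0.373,0.6,0.6,0.2,1],[0,0,-0.373,0.6,0.6,0.2,1],[0,0,-0.373,0.6,0.6,0.2,1],[0,0,-0.373,0.6,0.6,0.2,1],[0,0,-0.373,0.6,0.6,0.2,1],[0,0,-0.373,0.6,0.6,0.2,1],[0,0,-0.373,0.6,0.6,0.2,1],[0,0,-0.373,0.6,0.6,0.2,1]]' && python3 -m jog '[[0,0,0,0,0.7,0.1,1],[0,0,0,0,0.7,0.1,1],[0,0,0,0,0.7,0.1,1],[0,0,0,0,0.7,0.1,1],[0,0,0,0,0.7,0.1,1],[0,0,0,0,0.7,0.1,1],[0,0,0,0,0.7,0.1,1],[0,0,0,0,0.7,0.1,1]]'
python3 - <<'E'
from h import *
s=bot.read_state();c=grab("wrist","w0");np.savez("w0.npz",**c)
print(s["tcp_pos"],s["eef_rot"],c["K"],c["R"],-c["R"].T@c["t"],c["D"],s["joint_positions"])
E
```

```text
time_s: 1.1
tcp_pos: [0.4986, -0.3417, 0.332]
eef_rot: [-3.141, -0.002, 0.007]
force: [0.6, 0.2, -0.3]
grip_width: 0.999
grasp_force: 0.0
time_s: 2.1
tcp_pos: [0.4947, 0.0027, 0.381]
eef_rot: [3.141, 0.0, -0.001]
force: [-0.3, -1.2, 0.5]
grip_width: 1.001
grasp_force: 0.0
[0.49465776 0.00266867 0.38096342] [ 3.14126664e+00  4.87913428e-04 -1.13954766e-03] [[317.68475504   0.         281.9116802 ]
 [  0.         317.68475504 205.70795255]
 [  0.           0.           1.        ]] [[-5.16967518e-04 -9.99999520e-01 -8.31723813e-04]
 [-9.55223791e-01  2.47725872e-04  2.95884181e-01]
 [-2.95883833e-01  9.47444884e-04 -9.55223461e-01]] [0.57022719 0.00285821 0.52446865] [-0.01060827  0.          0.          0.          0.        ] [ 0.17703358  0.03729603 -0.320621    1.77504775  0.01235547  1.33169523
 -1.71824777]
```

View pics/w0.png

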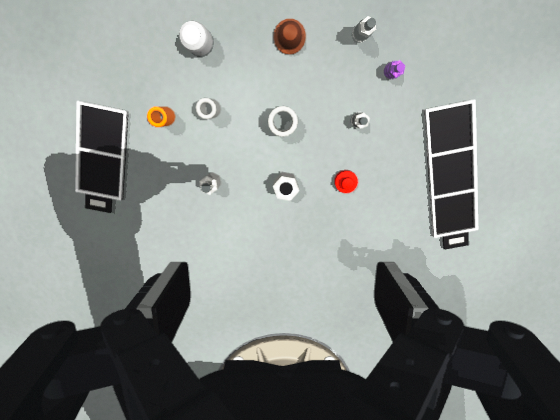

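The wrist view shows everything: nut (286,188), valve holder (208,184), wide sleeve (283,122), dome (195,38), long injector (366,28), tray2 at left with its tab at (99,203), tray3 at right with its tab at (455,240).

```bash
cat >> h.py <<'E'
def meas(c,xy,h,r=.035,lo=.008,rays=True):
    """centre (circle, mean) of part's top face at height h near xy, plus 6-fold phase deg of its edge"""
    X=cloud(c); m=((X[...,2]>h-lo)&(X[...,2]<h+.008)&(np.hypot(X[...,0]-xy[0],X[...,1]-xy[1])<r)).astype(np.uint8)
    cs=cv2.findContours(m,cv2.RETR_EXTERNAL,cv2.CHAIN_APPROX_NONE)[0]
    k=max(cs,key=cv2.contourArea); w=onplane(c,k,h)[:,:2] if rays else X[k[:,0,1],k[:,0,0],:2]
    hull=cv2.convexHull((w*1000).astype(np.float32)); M=cv2.moments(hull); cx,cy=M["m10"]/M["m00"],M["m01"]/M["m00"]
    d=w*1000-[cx,cy]; th=np.arctan2(d[:,1],d[:,0]); R=np.hypot(*d.T)
    # resample evenly in angle
    g=np.radians(np.arange(360)); o=np.argsort(th); Rg=np.interp(g,th[o]%(2*np.pi),R[o],period=2*np.pi) if 0 else np.interp(g,np.sort(th%(2*np.pi)),R[np.argsort(th%(2*np.pi))],period=2*np.pi)
    f=(Rg*np.exp(-6j*g)).mean(); ph=-np.degrees(np.angle(f))/6  # a corner direction
    return np.round([cx,cy],1),round(R.mean(),1),"corner%.1f amp%.2f"%(ph%60,abs(f)*2),"z%.4f"%np.median(X[...,2][m>0])
E
python3 - <<'E'
from h import *
c=dict(np.load("w0.npz"))
A=dict(dome=(.666,.1245,.036,.004),long=(.675,-.112,.066,.006),wide=(.551,.002,.040,.006),nut=(.45,-.003,.038,.006),valve=(.454,.12,.052,.006),valvehex=(.454,.12,.034,.006),short=(.551,-.118,.04,.006),narrow=(.569,.113,.04,.006),rusty=(.671,-.009,.034,.006),red=(.456,-.103,.026,.006))
for k,(x,y,h,l) in A.items(): print(k,meas(c,(x,y),h,lo=l))
m=(c["pixels"].max(2)<60).astype(np.uint8)
for k in cv2.findContours(m,cv2.RETR_EXTERNAL,cv2.CHAIN_APPROX_NONE)[0]:
    u,v=k.mean((0,1)); a=cv2.contourArea(k)
    if a>200 and v<260:
        w=onplane(c,k,.003)[:,:2]; q=cv2.minAreaRect((w*1000).astype(np.float32)); print((round(u),round(v)),a,np.round(q[0],1),np.round(q[1],1),round(q[2],1))
# tray outlines bright
X=cloud(c); print("bench z",np.median(X[210:250,300:330,2]))
m=(c["pixels"].min(2)>235).astype(np.uint8)
for k in cv2.findContours(m,cv2.RETR_EXTERNAL,cv2.CHAIN_APPROX_NONE)[0]:
    a=cv2.contourArea(k)
    if a>2500:
        w=onplane(c,k,.008)[:,:2]; q=cv2.minAreaRect((w*1000).astype(np.float32)); print("wall",k.mean((0,1)).round(),a,np.round(q[0],1),np.round(q[1],1),round(q[2],1))
E
```

```text
dome (array([661.6, 120.7]), np.float64(16.7), 'corner52.6 amp0.17', 'z0.0395')
long (array([ 674.4, -110.6]), np.float64(6.0), 'corner13.9 amp0.18', 'z0.0668')
wide (array([551.4,   3.2]), np.float64(21.0), 'corner30.4 amp0.07', 'z0.0406')
nut (array([449.6,  -1.8]), np.float64(18.7), 'corner19.8 amp1.05', 'z0.0390')
valve (array([453.9, 120.4]), np.float64(8.2), 'corner23.2 amp0.11', 'z0.0525')
valvehex (array([454.6, 119.8]), np.float64(11.5), 'corner4.3 amp0.39', 'z0.0349')
short (array([ 552.3, -116.2]), np.float64(5.7), 'corner1.6 amp0.12', 'z0.0406')
narrow (array([569.8, 113.4]), np.float64(14.4), 'corner21.1 amp0.06', 'z0.0404')
rusty (array([669.3,  -7.2]), np.float64(12.9), 'corner6.3 amp0.35', 'z0.0328')
red (array([ 454.2, -101.1]), np.float64(9.5), 'corner21.4 amp0.15', 'z0.0265')
(455, 241) 267.5 [ 343.2 -305.4] [23.7 43.2] 11.3
(98, 203) 339.0 [412.8 319.4] [46.1 25.3] 78.4
(454, 213) 1206.5 [ 395.3 -295.7] [63.4 64.6] 11.5
(99, 173) 1414.5 [465.  308.9] [65.  65.5] 78.3
(453, 172) 1376.0 [ 466.4 -281.3] [64.3 64.1] 11.6
(101, 130) 1560.5 [535.8 293.6] [63.8 65.6] 78.1
(451, 128) 1602.5 [ 537.7 -266.7] [65.3 64.9] 11.3
bench z 0.0007161788232102719
wall [453. 168.] 5898.5 [ 467.3 -280. ] [220.8  76.4] 11.4
```

```bash
cat >> h.py <<'E'
def chk(xy,h,lo=.006,f=None,r=.035):
    c=grab("wrist",f); s=bot.read_state(); print("t",round(s["time_s"],2),"tcp",np.round(s["tcp_pos"]*1000,1),"rpy",np.round(np.degrees(s["eef_rot"]),1),"j7",round(s["joint_positions"][6],2))
    m=meas(c,xy,h,lo=lo,r=r); print(m); d=m[0]-s["tcp_pos"][:2]*1000; print("d mm",d.round(1),"share",(d/500).round(4))
E
python3 -m jog '[[0,0,0,0.358,-0.228,-0.462,0.2],[0,0,0,0.358,-0.228,-0.462,0.2],[0,0,0,0.358,-0.228,-0.462,0.2],[0,0,0,0.358,-0.228,-0.462,0.2],[0,0,0,0.358,-0.228,-0.462,0.2],[0,0,0,0.358,-0.228,-0.462,0.2],[0,0,0,0.358,-0.228,-0.462,0.2]]'
python3 -c "
from h import *
chk((.674,-.111),.066,f='w1')"
```

```text
time_s: 3.02
tcp_pos: [0.6734, -0.1111, 0.15]
eef_rot: [-3.141, 0.001, -0.002]
force: [0.4, 0.7, 0.7]
grip_width: 0.6
grasp_force: 0.0
t 3.08 tcp [ 673.7 -110.6  151.2] rpy [180.  -0.  -0.] j7 -1.61
(array([ 675.9, -111.3]), np.float64(6.0), 'corner55.3 amp0.10', 'z0.0666')
d mm [ 2.2 -0.7] share [ 0.0044 -0.0015]
```

View pics/w1.png

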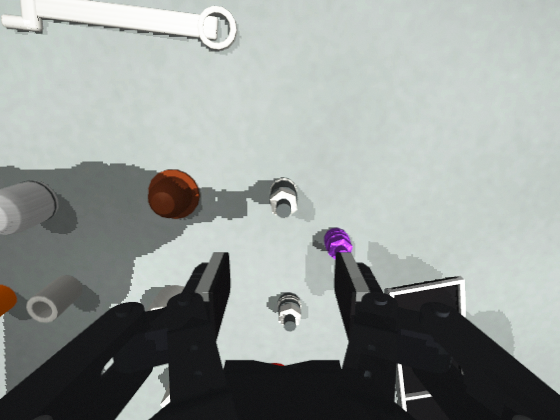

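The wrist view shows the long injector at (284,200), centred between the fingers. Purple look-alike at (339,243) is clear of the right finger.

```bash
python3 -m jog '[[0,0,0,0.004,-0.002,-0.1,0.2],[0,0,0,0.004,-0.002,-0.2,0.2],[0,0,0,0.004,-0.002,-0.26,0.2],[0,0,0,0.004,-0.002,-0.288,0.2],[0,0,0,0.004,-0.002,-0.288,0.2],[0,0,0,0.004,-0.002,-0.288,-1],[0,0,0,0.004,-0.002,-0.288,-1],[0,0,0,0.004,-0.002,-0.288,-1]]' && python3 -m jog '[[0,0,0,0,0,0,-1],[0,0,0,0,0,0,-1],[0,0,0,0,0,0.05,-1],[0,0,0,0,0,0.15,-1],[0,0,0,0,0,0.25,-1],[0,0,0,0,0,0.25,-1]]'
```

```text
time_s: 4.08
tcp_pos: [0.6768, -0.1114, 0.0083]
eef_rot: [3.141, -0.002, -0.0]
force: [-2.8, -0.4, 9.6]
grip_width: 0.259
grasp_force: 58.3
time_s: 4.82
tcp_pos: [0.6783, -0.1115, 0.1368]
eef_rot: [3.141, -0.008, -0.001]
force: [-0.8, -0.1, -1.5]
grip_width: 0.263
grasp_force: 58.8
```

```bash
python3 -m jog '[[0,0,0,-0.56,-0.369,0,-1],[0,0,0,-0.56,-0.369,0,-1],[0,0,0,-0.56,-0.369,0,-1],[0,0,0,-0.56,-0.369,0,-1],[0,0,0,-0.56,-0.369,0,-1],[0,0,0,-0.56,-0.369,0,-1],[0,0,0,-0.56,-0.369,0,-1],[0,0,0,-0.56,-0.369,0,-1]]'
python3 - <<'E'
from h import *
c=grab("wrist","w2"); m=(c["pixels"].max(2)<60).astype(np.uint8)
for k in cv2.findContours(m,cv2.RETR_EXTERNAL,cv2.CHAIN_APPROX_NONE)[0]:
    u,v=k.mean((0,1)); a=cv2.contourArea(k)
    if 200<a<12000:
        w=onplane(c,k,.003)[:,:2]; q=cv2.minAreaRect((w*1000).astype(np.float32)); print((round(u),round(v)),a,np.round(q[0],1),np.round(q[1],1),round(q[2],1))
s=bot.read_state(); print(s["tcp_pos"],s["eef_rot"],s["joint_positions"].round(2))
E
```

```text
time_s: 5.82
tcp_pos: [0.3964, -0.2953, 0.1313]
eef_rot: [-3.141, -0.0, 0.0]
force: [0.2, -0.3, -1.8]
grip_width: 0.262
grasp_force: 58.9
(281, 195) 5263.5 [ 395.7 -294. ] [65.9 67.3] 11.4
(259, 145) 968.0 [ 445.  -278.1] [24.4 55.4] 11.3
[ 0.39659614 -0.29510792  0.13126138] [-3.14140687e+00 -3.62794454e-04  1.02769224e-03] [ 0.68  0.27 -0.19  2.09  0.07  0.79 -1.13]
```

View pics/w2.png

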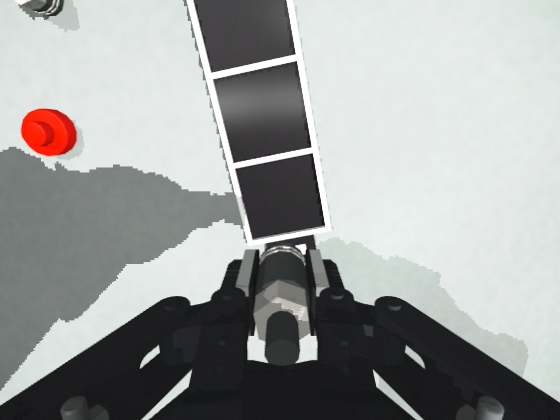

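The wrist view shows the injector held upright over the first compartment (282,195). Lowering it now.

```bash
python3 -m jog '[[0,0,0,-0.002,0,-0.08,-1],[0,0,0,-0.002,0,-0.15,-1],[0,0,0,-0.002,0,-0.2,-1],[0,0,0,-0.002,0,-0.225,-1],[0,0,0,-0.002,0,-0.232,-1],[0,0,0,-0.002,0,-0.232,-1]]'
```

```text
time_s: 6.62
tcp_pos: [0.3953, -0.2958, 0.0158]
eef_rot: [3.141, -0.001, 0.0]
force: [0.2, -0.0, -0.4]
grip_width: 0.262
grasp_force: 59.0
```

```bash
python3 -m jog '[[0,0,0,0,0,-0.003,-1],[0,0,0,0,0,-0.003,-1],[0,0,0,0,0,-0.003,-1]]'; python3 -m jog '[[0,0,0,0,0,-0.003,-1],[0,0,0,0,0,-0.003,-1],[0,0,0,0,0,-0.003,-1]]'
```

```text
time_s: 7.0
tcp_pos: [0.3949, -0.2959, 0.0141]
eef_rot: [3.141, -0.0, -0.0]
force: [-0.0, 0.9, -1.1]
grip_width: 0.263
grasp_force: 59.0
time_s: 7.38
tcp_pos: [0.3948, -0.2957, 0.0123]
eef_rot: [-3.141, 0.0, -0.0]
force: [0.2, 0.3, -2.1]
grip_width: 0.261
grasp_force: 59.0
```

```bash
python3 -m jog '[[0,0,0,0,0,-0.002,-1],[0,0,0,0,0,-0.002,-1],[0,0,0,0,0,-0.002,-1]]'; python3 -m jog '[[0,0,0,0,0,-0.002,-1],[0,0,0,0,0,-0.002,-1],[0,0,0,0,0,-0.002,-1]]'
```

```text
time_s: 7.75
tcp_pos: [0.3948, -0.2957, 0.0113]
eef_rot: [-3.142, -0.0, -0.0]
force: [0.4, 0.4, -0.6]
grip_width: 0.261
grasp_force: 59.3
time_s: 8.12
tcp_pos: [0.3949, -0.2958, 0.0112]
eef_rot: [3.141, -0.0, -0.0]
force: [-6.8, 3.8, 23.2]
grip_width: 0.261
grasp_force: 62.0
```

```bash
python3 -m jog '[[0,0,0,0,0,0.0015,-1],[0,0,0,0,0,0.0015,0],[0,0,0,0,0,0.0015,0],[0,0,0,0,0,0.0015,0],[0,0,0,0,0,0.02,0],[0,0,0,0,0,0.15,0],[0,0,0,0,0,0.28,0.3],[0,0,0,0,0,0.28,0.5]]'
```

```text
time_s: 9.12
tcp_pos: [0.3967, -0.297, 0.1552]
eef_rot: [3.137, -0.006, -0.0]
force: [-0.5, -0.1, -0.8]
grip_width: 0.75
grasp_force: 0.0
```

```bash
python3 -m jog '[[0,0,0,0.54,0.839,0,0.8],[0,0,0,0.54,0.839,0,0.8],[0,0,0,0.54,0.839,0,0.8],[0,0,0,0.54,0.839,0,0.8],[0,0,0,0.54,0.839,0,0.8],[0,0,0,0.54,0.839,0,0.8],[0,0,0,0.54,0.839,0,0.8],[0,0,0,0.54,0.839,0,0.8]]'; python3 -m jog '[[0,0,0,0,0,0,0.8],[0,0,0,0,0,0,0.8]]'
python3 - <<'E'
from h import *
chk((.666,.124),.050,lo=.008,f='w3')
c=grab("wrist"); X=cloud(c).reshape(-1,3); q=X[(X[:,2]>.038)&(np.hypot(X[:,0]-.666,X[:,1]-.124)<.04)]
# sphere-like dome: local fit of paraboloid
A=np.c_[q[:,0]**2+q[:,1]**2+q[:,2]**2,q,np.ones(len(q))]
A2=np.c_[2*q,np.ones(len(q))]; p=np.linalg.lstsq(A2,(q**2).sum(1),rcond=None)[0]; print("sphere",p[:3],len(q),q.max(0),q.min(0))
E
```

```text
time_s: 10.12
tcp_pos: [0.6654, 0.1254, 0.15]
eef_rot: [3.141, 0.001, -0.0]
force: [0.0, -0.7, -0.1]
grip_width: 0.9
grasp_force: 0.0
time_s: 10.38
tcp_pos: [0.6643, 0.1235, 0.1496]
eef_rot: [3.141, 0.001, 0.0]
force: [-0.5, -1.2, 0.3]
grip_width: 0.896
grasp_force: 0.0
t 10.43 tcp [664.3 122.6 149.9] rpy [ 1.8e+02  1.0e-01 -1.0e-01] j7 -2.02
(array([667. , 125.5]), np.float64(17.6), 'corner46.6 amp0.02', 'z0.0510')
d mm [2.7 2.9] share [0.0055 0.0058]
sphere [0.7878212  0.11953765 0.14040227] 23672 [0.68581354 0.16366322 0.24994208] [0.64641947 0.08402412 0.03811269]
```

```bash
python3 -m jog '[[0,0,0,0.004,0.003,-0.1,0.8],[0,0,0,0.004,0.003,-0.2,0.8],[0,0,0,0.004,0.003,-0.26,0.8],[0,0,0,0.004,0.003,-0.281,0.8],[0,0,0,0.004,0.003,-0.281,0.8],[0,0,0,0.004,0.003,-0.281,-1],[0,0,0,0.004,0.003,-0.281,-1],[0,0,0,0.004,0.003,-0.281,-1]]' && python3 -m jog '[[0,0,0,0,0,0,-1],[0,0,0,0,0,0,-1]]'
```

```text
time_s: 11.48
tcp_pos: [0.6675, 0.1252, 0.0114]
eef_rot: [-3.141, -0.002, -0.0]
force: [-3.2, -0.8, 11.9]
grip_width: 0.449
grasp_force: 59.4
time_s: 11.72
tcp_pos: [0.6675, 0.1253, 0.0114]
eef_rot: [-3.141, -0.002, -0.0]
force: [-2.7, -1.9, 10.8]
grip_width: 0.447
grasp_force: 59.4
```

```bash
python3 -m jog '[[0,0,0,0,0,0.04,-1],[0,0,0,0,0,0.14,-1],[0,0,0,0,0,0.24,-1],[0,0,0,0,0,0.24,-1]]' && python3 -m jog '[[0,0,0,-0.4,-0.813,0,-1],[0,0,0,-0.4,-0.813,0,-1],[0,0,0,-0.4,-0.813,0,-1],[0,0,0,-0.4,-0.813,0,-1],[0,0,0,-0.4,-0.813,0,-1],[0,0,0,-0.4,-0.813,0,-1],[0,0,0,-0.4,-0.813,0,-1],[0,0,0,-0.4,-0.813,0,-1]]' && python3 -m jog '[[0,0,0,0,0,0,-1],[0,0,0,0,0,-0.08,-1]]'
python3 - <<'E'
from h import *
c=grab("wrist","w4"); s=bot.read_state(); print(s["tcp_pos"],s["eef_rot"],s["force"])
E
```

```text
time_s: 12.22
tcp_pos: [0.6692, 0.126, 0.1357]
eef_rot: [-3.14, -0.008, -0.0]
force: [-0.1, 0.4, -2.5]
grip_width: 0.449
grasp_force: 60.7
time_s: 13.22
tcp_pos: [0.4641, -0.285, 0.1299]
eef_rot: [3.141, 0.001, -0.006]
force: [0.5, 0.9, -0.1]
grip_width: 0.447
grasp_force: 60.8
time_s: 13.48
tcp_pos: [0.4695, -0.2806, 0.0917]
eef_rot: [3.14, -0.005, 0.001]
force: [0.2, -0.3, -2.1]
grip_width: 0.448
grasp_force: 60.9
[ 0.46642567 -0.27870499  0.08565053] [-3.13951614e+00  1.83045599e-03  2.05822131e-03] [-3.85380004  2.940342   -8.47055471]
```

View pics/w4.png

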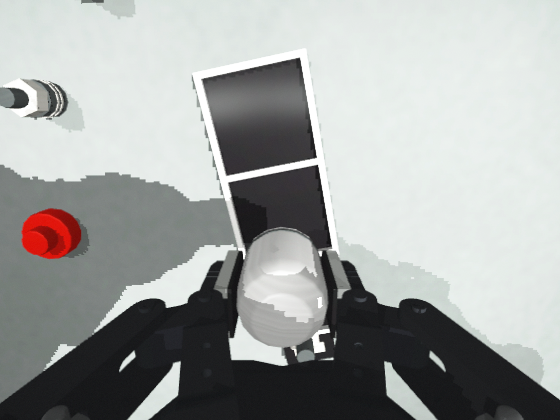

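Dome held level over the middle compartment; the injector stud shows at (305,355), standing behind it.

```bash
python3 -m jog '[[0,0,0,0,0,-0.06,-1],[0,0,0,0,0,-0.11,-1],[0,0,0,0,0,-0.135,-1],[0,0,0,0,0,-0.143,-1],[0,0,0,0,0,-0.145,-1],[0,0,0,0,0,-0.145,-1]]'; python3 -m jog '[[0,0,0,0,0,-0.002,-1],[0,0,0,0,0,-0.002,-1],[0,0,0,0,0,-0.004,-1],[0,0,0,0,0,-0.004,-1]]'
```

```text
time_s: 14.28
tcp_pos: [0.4672, -0.2814, 0.018]
eef_rot: [3.141, -0.001, -0.0]
force: [-0.0, 0.1, -1.2]
grip_width: 0.446
grasp_force: 60.9
time_s: 14.78
tcp_pos: [0.4667, -0.2812, 0.0152]
eef_rot: [-3.141, 0.0, -0.0]
force: [0.0, -0.3, -1.6]
grip_width: 0.447
grasp_force: 60.9
```

```bash
python3 -m jog '[[0,0,0,0,0,-0.001,-1],[0,0,0,0,0,-0.002,-1],[0,0,0,0,0,-0.002,-1]]'; python3 -m jog '[[0,0,0,0,0,-0.001,-1],[0,0,0,0,0,-0.001,-1]]'
```

```text
time_s: 15.15
tcp_pos: [0.4668, -0.2813, 0.0145]
eef_rot: [3.142, -0.0, -0.0]
force: [-2.1, 1.2, 2.9]
grip_width: 0.442
grasp_force: 61.5
time_s: 15.4
tcp_pos: [0.4668, -0.2813, 0.0144]
eef_rot: [3.141, -0.0, -0.0]
force: [-5.0, 2.7, 14.8]
grip_width: 0.446
grasp_force: 62.7
```

```bash
python3 -m jog '[[0,0,0,0,0,0.001,-1],[0,0,0,0,0,0.001,0.4],[0,0,0,0,0,0.001,0.4],[0,0,0,0,0,0.002,0.4],[0,0,0,0,0,0.02,0.5],[0,0,0,0,0,0.13,0.5],[0,0,0,0,0,0.26,0.6],[0,0,0,0,0,0.28,0.8]]'
```

```text
time_s: 16.4
tcp_pos: [0.4685, -0.2821, 0.1585]
eef_rot: [3.138, -0.006, -0.0]
force: [0.5, -0.9, -0.2]
grip_width: 0.903
grasp_force: 0.0
```

```bash
python3 -m jog '[[0,0,0,0.169,0.568,0,0.8],[0,0,0,0.169,0.568,0,0.8],[0,0,0,0.169,0.568,0,0.8],[0,0,0,0.169,0.568,0,0.8],[0,0,0,0.169,0.568,0,0.8],[0,0,0,0.169,0.568,0,0.8],[0,0,0,0.169,0.568,0,0.8]]'
python3 - <<'E'
from h import *
chk((.5514,.0032),.040,f='w5')
E
```

```text
time_s: 17.27
tcp_pos: [0.5509, 0.0021, 0.1536]
eef_rot: [3.141, 0.001, -0.0]
force: [-0.6, 0.0, 0.6]
grip_width: 0.904
grasp_force: 0.0
t 17.32 tcp [550.9   1.5 153.6] rpy [ 1.8e+02  0.0e+00 -1.0e-01] j7 -1.85
(array([551.8,   2.7]), np.float64(21.5), 'corner36.8 amp0.03', 'z0.0405')
d mm [0.9 1.2] share [0.0019 0.0024]
```

View pics/w5.png

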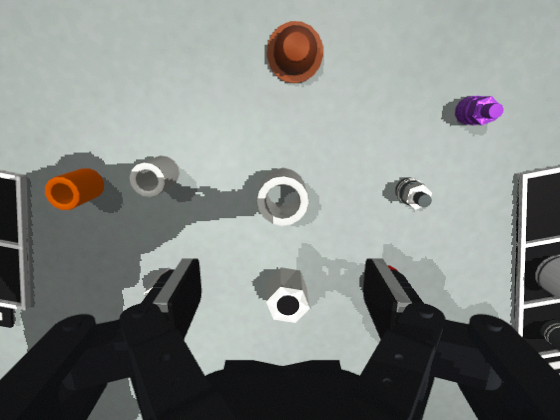

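Wide sleeve at (283,202), between the fingers, with clear space around it. The nut is at (288,306).

```bash
python3 -m jog '[[0,0,0,0.002,0.001,-0.1,0.8],[0,0,0,0.002,0.001,-0.2,0.8],[0,0,0,0.002,0.001,-0.265,0.8],[0,0,0,0.002,0.001,-0.286,0.8],[0,0,0,0.002,0.001,-0.286,0.8],[0,0,0,0.002,0.001,-0.286,-1],[0,0,0,0.002,0.001,-0.286,-1],[0,0,0,0.002,0.001,-0.286,-1]]' && python3 -m jog '[[0,0,0,0,0,0,-1]]' && python3 -m jog '[[0,0,0,0,0,0.04,-1],[0,0,0,0,0,0.14,-1],[0,0,0,0,0,0.24,-1],[0,0,0,0,0,0.24,-1]]'
```

```text
time_s: 18.32
tcp_pos: [0.5531, 0.003, 0.0124]
eef_rot: [3.141, -0.002, -0.0]
force: [-4.4, -1.7, 15.4]
grip_width: 0.495
grasp_force: 58.9
time_s: 18.45
tcp_pos: [0.5531, 0.003, 0.0124]
eef_rot: [3.141, -0.002, -0.0]
force: [-3.2, -1.0, 14.9]
grip_width: 0.493
grasp_force: 58.9
time_s: 18.95
tcp_pos: [0.5545, 0.0033, 0.135]
eef_rot: [3.141, -0.007, -0.0]
force: [-0.7, -0.3, -3.6]
grip_width: 0.49
grasp_force: 61.9
```

```bash
python3 -m jog '[[0,0,0,-0.03,-0.541,0,-1],[0,0,0,-0.03,-0.541,0,-1],[0,0,0,-0.03,-0.541,0,-1],[0,0,0,-0.03,-0.541,0,-1],[0,0,0,-0.03,-0.541,0,-1],[0,0,0,-0.03,-0.541,0,-1],[0,0,0,-0.03,-0.541,0,-1]]' && python3 -m jog '[[0,0,0,0,0,-0.1,-1],[0,0,0,0,0,-0.18,-1],[0,0,0,0,0,-0.215,-1],[0,0,0,0,0,-0.223,-1],[0,0,0,0,0,-0.226,-1],[0,0,0,0,0,-0.226,-1],[0,0,0,0,0,-0.226,-1]]'
```

```text
time_s: 19.82
tcp_pos: [0.5374, -0.2656, 0.1304]
eef_rot: [-3.141, 0.0, 0.001]
force: [0.3, 0.8, -2.3]
grip_width: 0.492
grasp_force: 62.0
time_s: 20.7
tcp_pos: [0.5377, -0.2675, 0.0187]
eef_rot: [3.141, -0.001, -0.0]
force: [-0.1, -0.7, -2.2]
grip_width: 0.49
grasp_force: 61.9
```

```bash
python3 -m jog '[[0,0,0,0,0,-0.002,-1],[0,0,0,0,0,-0.004,-1],[0,0,0,0,0,-0.005,-1],[0,0,0,0,0,-0.005,-1]]'; python3 -m jog '[[0,0,0,0,0,-0.001,-1],[0,0,0,0,0,-0.002,-1],[0,0,0,0,0,-0.002,-1]]'
```

```text
time_s: 21.2
tcp_pos: [0.5372, -0.2673, 0.0155]
eef_rot: [3.142, 0.0, -0.0]
force: [-3.1, 1.5, 4.7]
grip_width: 0.494
grasp_force: 62.7
time_s: 21.58
tcp_pos: [0.5373, -0.2673, 0.0154]
eef_rot: [3.141, -0.0, -0.0]
force: [-9.0, 3.3, 22.4]
grip_width: 0.493
grasp_force: 64.6
```

```bash
python3 -m jog '[[0,0,0,0,0,0.002,-1],[0,0,0,0,0,0.002,0.5],[0,0,0,0,0,0.002,0.5],[0,0,0,0,0,0.003,0.5],[0,0,0,0,0,0.02,0.5],[0,0,0,0,0,0.13,0.5],[0,0,0,0,0,0.26,0.6],[0,0,0,0,0,0.28,0.6]]'
```

```text
time_s: 22.58
tcp_pos: [0.5392, -0.268, 0.1593]
eef_rot: [3.139, -0.006, -0.0]
force: [-0.5, 0.2, -0.0]
grip_width: 0.8
grasp_force: 0.0
```

```bash
python3 -m jog '[[0,0,0.444,-0.176,0.53,0,0.7],[0,0,0.444,-0.176,0.53,0,0.7],[0,0,0.444,-0.176,0.53,0,0.7],[0,0,0.444,-0.176,0.53,0,0.7],[0,0,0.444,-0.176,0.53,0,0.7],[0,0,0.444,-0.176,0.53,0,0.7],[0,0,0.444,-0.176,0.53,0,0.7]]'
python3 - <<'E'
from h import *
chk((.45,-.002),.038,f='w6')
E
```

```text
time_s: 23.45
tcp_pos: [0.4494, -0.0029, 0.1543]
eef_rot: [3.141, 0.0, 0.348]
force: [0.5, 0.0, -0.6]
grip_width: 0.849
grasp_force: 0.0
t 23.5 tcp [449.5  -3.1 154.3] rpy [-180.     0.    19.9] j7 -1.49
(array([449.3,  -2.2]), np.float64(19.0), 'corner20.0 amp1.05', 'z0.0390')
d mm [-0.2  0.9] share [-0.0004  0.0018]
```

View pics/w6.png

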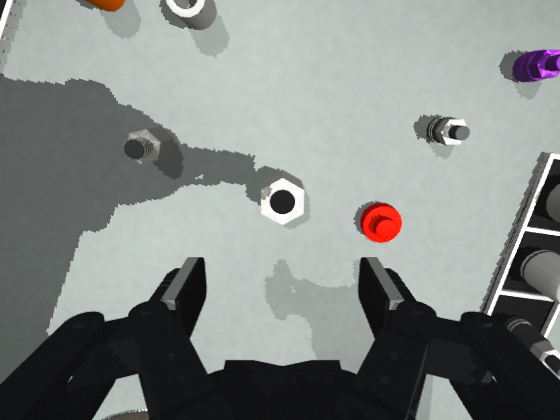

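Nut at (283,202) with flats facing the fingers; the red cap at (381,223) is clear.

```bash
python3 -m jog '[[0,0,0,0,0.001,-0.1,0.7],[0,0,0,0,0.001,-0.2,0.7],[0,0,0,0,0.001,-0.265,0.7],[0,0,0,0,0.001,-0.287,0.7],[0,0,0,0,0.001,-0.287,0.7],[0,0,0,0,0.001,-0.287,-1],[0,0,0,0,0.001,-0.287,-1],[0,0,0,0,0.001,-0.287,-1]]' && python3 -m jog '[[0,0,0,0,0,0,-1]]' && python3 -m jog '[[0,0,0,0,0,0.04,-1],[0,0,0,0,0,0.14,-1],[0,0,0,0,0,0.24,-1],[0,0,0,0,0,0.24,-1]]'
```

```text
time_s: 24.5
tcp_pos: [0.4501, -0.002, 0.012]
eef_rot: [3.14, -0.002, 0.348]
force: [-3.6, 0.5, 16.9]
grip_width: 0.406
grasp_force: 58.4
time_s: 24.62
tcp_pos: [0.4501, -0.0019, 0.012]
eef_rot: [3.14, -0.002, 0.348]
force: [-3.4, -1.2, 16.5]
grip_width: 0.409
grasp_force: 58.3
time_s: 25.12
tcp_pos: [0.4514, -0.0019, 0.1345]
eef_rot: [3.138, -0.006, 0.348]
force: [-0.6, 0.2, -2.5]
grip_width: 0.408
grasp_force: 61.4
```

```bash
python3 -m jog '[[0,0,0,0.031,0.62,0,-1],[0,0,0,0.031,0.62,0,-1],[0,0,0,0.031,0.62,0,-1],[0,0,0,0.031,0.62,0,-1],[0,0,0,0.031,0.62,0,-1],[0,0,0,0.031,0.62,0,-1],[0,0,0,0.031,0.62,0,-1],[0,0,0,0.031,0.62,0,-1]]'
python3 - <<'E'
from h import *
c=grab("wrist","w7"); m=(c["pixels"].max(2)<60).astype(np.uint8)
for k in cv2.findContours(m,cv2.RETR_EXTERNAL,cv2.CHAIN_APPROX_NONE)[0]:
    u,v=k.mean((0,1)); a=cv2.contourArea(k)
    if 200<a<12000:
        w=onplane(c,k,.003)[:,:2]; q=cv2.minAreaRect((w*1000).astype(np.float32)); print((round(u),round(v)),a,np.round(q[0],1),np.round(q[1],1),round(q[2],1))
s=bot.read_state(); print(s["tcp_pos"],s["eef_rot"],s["joint_positions"].round(2))
E
```

```text
time_s: 26.12
tcp_pos: [0.465, 0.3067, 0.1304]
eef_rot: [3.141, 0.001, 0.347]
force: [0.7, -0.4, -1.2]
grip_width: 0.41
grasp_force: 61.3
(282, 299) 1725.5 [366.4 271.3] [49.9 49.4] 19.9
(285, 189) 3317.0 [465.2 306.1] [67.1 65.7] 78.7
[0.46506589 0.30680307 0.13063498] [3.14089387e+00 2.33094820e-04 3.46772585e-01] [-0.18  0.42 -0.65  1.93  0.32  0.89 -2.21]
```

View pics/w7.png

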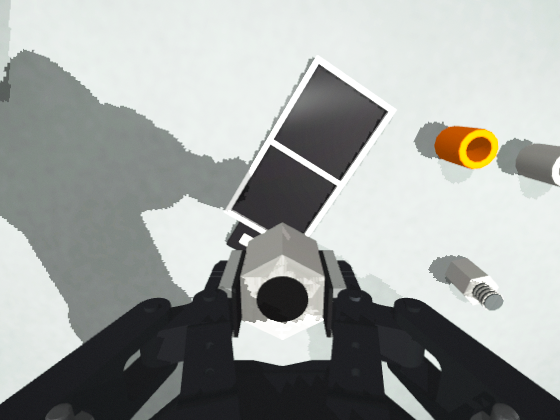

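Nut held over the tab-end compartment (285,189). Lowering.

```bash
python3 -m jog '[[0,0,0,0,-0.002,-0.1,-1],[0,0,0,0,-0.002,-0.18,-1],[0,0,0,0,-0.002,-0.215,-1],[0,0,0,0,-0.002,-0.223,-1],[0,0,0,0,-0.002,-0.226,-1],[0,0,0,0,-0.002,-0.226,-1],[0,0,0,0,-0.002,-0.227,-1]]' && python3 -m jog '[[0,0,0,0,0,-0.002,-1],[0,0,0,0,0,-0.004,-1],[0,0,0,0,0,-0.005,-1],[0,0,0,0,0,-0.005,-1]]'
```

```text
time_s: 27.05
tcp_pos: [0.4653, 0.3075, 0.0181]
eef_rot: [-3.141, -0.001, 0.348]
force: [0.6, -0.3, -1.4]
grip_width: 0.405
grasp_force: 61.3
time_s: 27.55
tcp_pos: [0.4648, 0.3073, 0.0151]
eef_rot: [3.141, -0.0, 0.349]
force: [-2.5, -2.2, 7.3]
grip_width: 0.41
grasp_force: 62.6
```

```bash
python3 -m jog '[[0,0,0,0,0,0.001,-1],[0,0,0,0,0,0.001,0.3],[0,0,0,0,0,0.001,0.3],[0,0,0,0,0,0.002,0.3],[0,0,0,0,0,0.02,0.3],[0,0,0,0,0,0.13,0.3],[0,0,0,0,0,0.26,0.3],[0,0,0,0,0,0.28,0.3]]'; python3 -m jog '[[0,0,-0.35,-0.022,-0.375,0,0.3],[0,0,-0.35,-0.022,-0.375,0,0.3],[0,0,-0.35,-0.022,-0.375,0,0.3],[0,0,-0.35,-0.022,-0.375,0,0.3],[0,0,-0.35,-0.022,-0.375,0,0.3],[0,0,-0.35,-0.022,-0.375,0,0.3]]'
python3 - <<'E'
from h import *
chk((.4545,.120),.052,f='w8',lo=.005)
c=grab("wrist"); print(meas(c,(.4545,.120),.034,lo=.005))
cv2.imwrite("pics/w8.png",cv2.resize(c["pixels"][140:280,190:380,::-1],None,fx=4,fy=4))
E
```

```text
time_s: 28.55
tcp_pos: [0.4661, 0.3086, 0.1594]
eef_rot: [-3.141, -0.006, 0.349]
force: [-0.1, -0.7, -0.1]
grip_width: 0.651
grasp_force: 0.0
time_s: 29.3
tcp_pos: [0.4538, 0.121, 0.1549]
eef_rot: [-3.141, -0.0, 0.075]
force: [0.4, 0.6, -0.4]
grip_width: 0.649
grasp_force: 0.0
t 29.35 tcp [453.7 121.  154.8] rpy [-180.     0.     4.3] j7 -2.06
(array([453.9, 120.6]), np.float64(8.3), 'corner48.8 amp0.07', 'z0.0526')
d mm [ 0.2 -0.4] share [ 0.0003 -0.0007]
(array([454.2, 120.8]), np.float64(11.9), 'corner2.7 amp0.64', 'z0.0349')
```

View pics/w8.png

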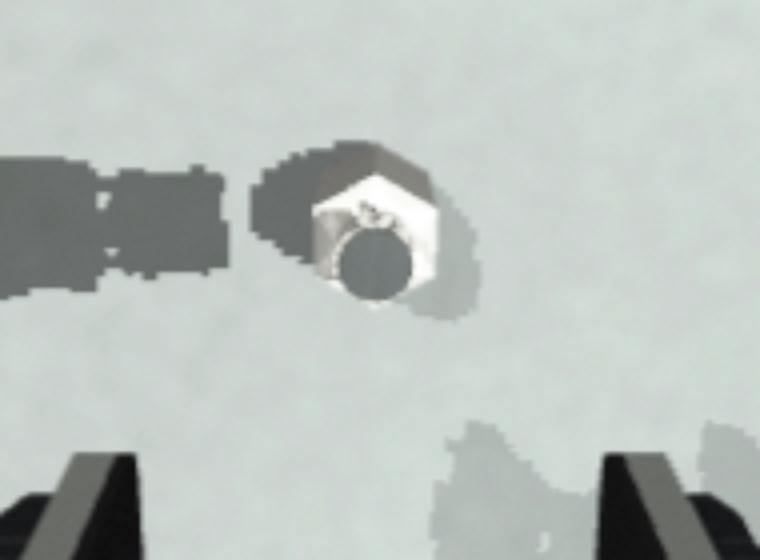

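The valve holder's hex (375,240 in the crop) is square to the fingers and centred. Descending.

```bash
python3 -m jog '[[0,0,0,0,0,-0.1,0.3],[0,0,0,0,0,-0.2,0.3],[0,0,0,0,0,-0.27,0.3],[0,0,0,0,0,-0.296,0.3],[0,0,0,0,0,-0.296,0.3],[0,0,0,0,0,-0.296,-1],[0,0,0,0,0,-0.296,-1],[0,0,0,0,0,-0.296,-1]]' && python3 -m jog '[[0,0,0,0,0,0,-1],[0,0,0,0,0,0,-1]]' && python3 -m jog '[[0,0,0,0,0,0.04,-1],[0,0,0,0,0,0.14,-1],[0,0,0,0,0,0.25,-1],[0,0,0,0,0,0.25,-1]]'
```

```text
time_s: 30.4
tcp_pos: [0.4547, 0.12, 0.0082]
eef_rot: [-3.141, -0.002, 0.073]
force: [-3.0, -0.3, 12.4]
grip_width: 0.289
grasp_force: 58.3
time_s: 30.65
tcp_pos: [0.4547, 0.1199, 0.0082]
eef_rot: [-3.141, -0.002, 0.073]
force: [-2.7, 0.4, 12.3]
grip_width: 0.293
grasp_force: 58.3
time_s: 31.15
tcp_pos: [0.4561, 0.1202, 0.1362]
eef_rot: [-3.141, -0.008, 0.073]
force: [-0.4, -0.2, -2.2]
grip_width: 0.29
grasp_force: 59.7
```

```bash
python3 -m jog '[[0,0,0,0.164,0.345,0,-1],[0,0,0,0.164,0.345,0,-1],[0,0,0,0.164,0.345,0,-1],[0,0,0,0.164,0.345,0,-1],[0,0,0,0.164,0.345,0,-1],[0,0,0,0.164,0.345,0,-1]]' && python3 -m jog '[[0,0,0,0,0,-0.1,-1],[0,0,0,0,0,-0.18,-1],[0,0,0,0,0,-0.22,-1],[0,0,0,0,0,-0.23,-1],[0,0,0,0,0,-0.235,-1],[0,0,0,0,0,-0.235,-1],[0,0,0,0,0,-0.235,-1]]' && python3 -m jog '[[0,0,0,0,0,-0.002,-1],[0,0,0,0,0,-0.004,-1],[0,0,0,0,0,-0.005,-1],[0,0,0,0,0,-0.005,-1]]'
```

```text
time_s: 31.9
tcp_pos: [0.5356, 0.2908, 0.1317]
eef_rot: [3.141, 0.0, 0.073]
force: [0.4, 0.6, -0.8]
grip_width: 0.29
grasp_force: 59.7
time_s: 32.78
tcp_pos: [0.5363, 0.2925, 0.0152]
eef_rot: [-3.141, -0.001, 0.074]
force: [0.6, 0.3, -0.6]
grip_width: 0.291
grasp_force: 59.8
time_s: 33.28
tcp_pos: [0.5358, 0.2922, 0.0117]
eef_rot: [3.142, 0.0, 0.074]
force: [-0.5, -0.5, -2.0]
grip_width: 0.291
grasp_force: 59.8
```

```bash
python3 -m jog '[[0,0,0,0,0,-0.001,-1],[0,0,0,0,0,-0.0015,-1],[0,0,0,0,0,-0.0015,-1]]'
```

```text
time_s: 33.65
tcp_pos: [0.5358, 0.2923, 0.0113]
eef_rot: [3.142, -0.0, 0.074]
force: [-2.4, -1.2, 5.7]
grip_width: 0.292
grasp_force: 60.7
```

Contact. Releasing, rising and backing away so both trays can be checked.

```bash
python3 -m jog '[[0,0,0,0,0,0.001,-1],[0,0,0,0,0,0.001,0],[0,0,0,0,0,0.001,0],[0,0,0,0,0,0.002,0],[0,0,0,0,0,0.02,0],[0,0,0,0,0,0.13,0],[0,0,0,0,0,0.26,0],[0,0,0,0,0,0.4,0]]'; python3 -m jog '[[0,0,0,-0.1,-0.58,0.4,0],[0,0,0,-0.1,-0.58,0.4,0],[0,0,0,-0.1,-0.58,0.4,0],[0,0,0,-0.1,-0.58,0.4,0],[0,0,0,-0.1,-0.58,0.4,0],[0,0,0,-0.1,-0.58,0.4,0],[0,0,0,-0.1,-0.58,0.4,0],[0,0,0,-0.1,-0.58,0.4,0]]'
python3 - <<'E'
from h import *
c=grab("wrist","w9"); 
for k,(x,y,h) in dict(long=(.395,-.295,.069),wide=(.5373,-.267,.043),nut=(.465,.3075,.041),valve=(.536,.292,.055),dome=(.4667,-.281,.05),short=(.552,-.116,.04),narrow=(.57,.113,.04),orange=(.558,.187,.04)).items():
    try: print(k,meas(c,(x,y),h,lo=.007))
    except Exception as e: print(k,e)
grab("scene","s9")
E
```

```text
time_s: 34.65
tcp_pos: [0.5354, 0.2923, 0.2037]
eef_rot: [-3.141, -0.0, 0.074]
force: [1.1, -0.9, 0.5]
grip_width: 0.499
grasp_force: 0.0
time_s: 35.65
tcp_pos: [0.4855, 0.003, 0.401]
eef_rot: [-3.142, -0.0, 0.074]
force: [-0.6, 0.5, -0.3]
grip_width: 0.499
grasp_force: 0.0
long (array([ 394.5, -293.2]), np.float64(6.8), 'corner49.8 amp0.10', 'z0.0689')
wide (array([ 535.8, -264.5]), np.float64(21.7), 'corner5.1 amp0.06', 'z0.0431')
nut (array([464. , 306.2]), np.float64(19.9), 'corner21.9 amp1.01', 'z0.0421')
valve (array([533.4, 291.5]), np.float64(8.9), 'corner0.2 amp0.17', 'z0.0558')
dome (array([ 465.8, -276.8]), np.float64(18.4), 'corner49.4 amp0.06', 'z0.0526')
short (array([ 552.5, -116.2]), np.float64(5.6), 'corner23.2 amp0.09', 'z0.0406')
narrow (array([569.8, 113.4]), np.float64(14.4), 'corner23.1 amp0.07', 'z0.0406')
orange (array([557.9, 186.2]), np.float64(14.4), 'corner34.7 amp0.05', 'z0.0406')
```

View pics/w9.png

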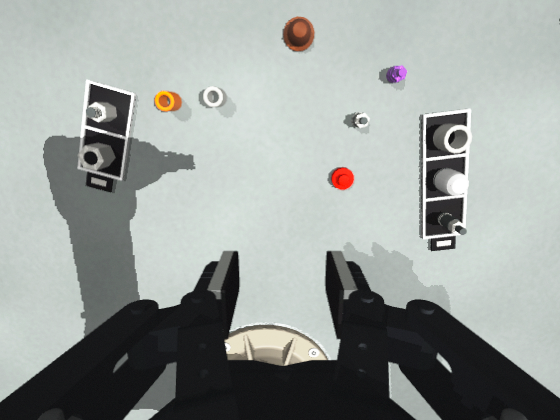

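View pics/s9.png

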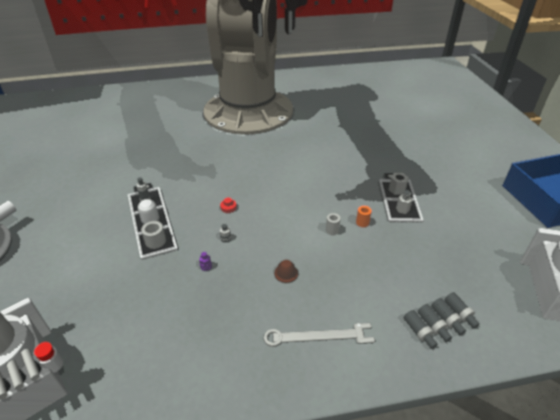

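In both pictures all five parts stand upright in the right compartments: tray3 at (445,178) in the wrist view from the tab injector, dome, sleeve; tray2 at (103,130) from the tab nut, valve holder. The spares, the look-alikes and the two other parts have not moved.

```bash
python3 -c "
from bench import bot
print(bot.job_done())"
```

```text
the job is handed in; nothing more can be done
None
```

Both pump rebuild kits are made up and handed in at about 36 s. All five parts stand upright in the compartments asked for, and the short injector and narrow sleeve have not moved.

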